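# Find the loaded junction box and show it to the reader

## Robot

A 7-joint arm with a two-finger parallel gripper is mounted at the origin on the work surface. World frame = base frame: x ahead of the robot, y to its left, z up, the work surface at z = 0. Lengths are in m, angles in rad, forces in N, time in s.
With the tool pointing down it reaches from about 0.425 to 0.925 m from the base axis. Payload 6.8 kg.
Tool frame: the origin (TCP) lies between the finger pads; the fingertips stand r.tcp_to_tips ahead of it and the grasp point (between the pads) lies 3 mm ahead of it (r.tcp_to_tips is the distance from the TCP to the fingertips, in m); z points along the fingers, y is the line along which they close (so a half turn about z gives the same grasp; the last joint's range is limited). The gripper opens to 85 mm and grips with 20 to 120 N. Pads are 22 mm wide; open, the fingers measure 114 mm over their backs; the gripper's body (76 mm by 85 mm) begins 54 mm behind the grasp point. The pads swing forward as they close: fully open they stand 13 mm farther back than shut.
Start: joints at [-1.368, 0.477, 0.022, 1.555, -0.011, 1.109, -0.083], TCP at [0.206, 0.643, 0.221] pointing down, gripper open.
Joint ranges: [-2.96, 2.96], [-0.34, 2.1], [-1.41, 1.46], [0.24, 2.44], [-1.37, 4.51], [0.17, 1.92], [-2.96, 2.96]. Speed limits (rad/s): [2.39, 2.39, 3.14, 3.14, 3.14, 3.14, 3.14].

## Interface

Orientations are given as a rotation vector (axis times angle).
In Python, from bench import r gives the robot as it stands. The module is installed in compiled form; this text tells all that it offers.
- The arm moves only by the tool step_arm, never from a script. Its argument "moves" is a list of rows, each an object of numbers: "rx", "ry", "rz": the turn, a rotation vector about the tool's x, y, z in degrees; "dx", "dy", "dz": the shift along the tool's x, y, z in mm; "gripper": the opening, from -1 (shut) to 1 (fully open). In form: [{"rx": .., "ry": .., "rz": .., "dx": .., "dy": .., "dz": .., "gripper": ..}, ...]. A call has 1 to 20 rows; each row shifts and turns the commanded pose from where the row before left it, along the tool's axes as they then stand; what a row does not reach is not made up. A row lasts 1/8 s, in which the tool goes at most 62.5 mm and 10.7 degrees, less where a joint would pass 70% of its speed; a pose out of reach is approached as far as the arm can. A call is refused whole if a number of a shift passes 62.5 or a number of a turn 10.7, either way. A call with a gripper value outside its range is refused whole. The fingers move at their own pace and stop on an object; "grip_force" is the grip in N (left out, the last holds). Time passes only in rows, so rows that do not move let the fingers close. It gives the time, the measured TCP pose, the force, the opening and the grip force at its end, in the units of the state.
- r.get_obs(): the state, without advancing time (a new reading comes with each control period).
- r.grab_frame(name): name is "side" or "top" or "wrist"; returns the picture (400x640x3 uint8, blue, green, red); there is no depth.
- r.camera_info(name): a dict with "mtx" (3x3 intrinsics, pixels), "D" ([k1, k2, p1, p2, k3] as OpenCV has them; the pictures are not rectified), "rvec" (rotation vector, rad) and "tvec" (3), from world to camera coordinates, as OpenCV has them. Camera axes: x right, y down, z forward; pixel columns grow to the right and rows downward; lengths in m; the calibration is good to about 2 mm. A picture is of the moment at which its call begins: read the wrist's pose just before it. camera_info takes no time and is no camera call; for the wrist camera it gives the pose at the moment of the call.
- r.hand_in(): hands the job in; it is judged then, once.
The state is a dict: "clock": time; "joints": joint angles; "qvel": joint speeds; "tau": joint torques, N m; "tcp_pos": TCP position; "orientation": TCP orientation; "contact_force": force on the tool from outside, world axes, zero at the start; "moment": the same for the moment, N m; "grip_width": finger opening in m; "gripper_force": force on a finger pad.
Only numpy, scipy, OpenCV 4.12 (cv2) and the standard library are available. Lean on these libraries where they do the work, as an engineer would, in place of code of your own. Each camera call takes 0.05 s, during which the arm holds its last target. There are 200 camera calls.

## Task

Push the open kit drawer home until it clicks in at its stop, which arms the reader on top of the drawer unit. Then find which of the two look-alike junction boxes is the loaded (heavier) one: lift the box on the yellow pad clear of its pad and set it gently back on that pad, let go, then lift the box on the blue pad clear. Finish holding the heavier box still and level in the gripper about 10 cm above the middle of the reader's window, without putting it down, with the lighter box standing on its own pad, the drawer still home and the other things on the bench left alone.

Things in the scene. Friction and masses are not known exactly. Their poses are not given: they have to be found in the camera images.
- unit: fixed grey drawer unit, 200 mm deep (its x) x 180 mm wide x 80 mm high, origin at the centre of its underside; its open front faces its own -x, towards the robot; +x is the way the drawer is pushed in
- drawer (a joint): opening of the blue kit drawer in m: 0 home, at most 0.11. It starts 0.05 to 0.09 open. It slides with about 1 N of friction; a sprung detent resists with about 5 N in all from 16 to 7 mm open, then draws it to the stop by itself
- drawer_pull (a point): middle of the front face of the drawer's aluminium pull bar: 120 mm wide, 14 mm high, standing 15 mm out from the drawer front near its top; this point is 58 mm above the work surface, and 115 mm to -x of the unit's origin when the drawer is home. The axes are those of the unit
- window (a point): centre of the green glass window (70 x 70 mm) on top of the black reader block (100 x 100 x 20 mm), which is fixed on the unit's top; the window is about 101 mm above the work surface and looks straight up (z up)
- pad_yellow: fixed flat yellow plastic rest pad, 150 mm (its x) x 100 mm (its y) x 8 mm high, origin at the centre of its underside (on the work surface). Which side of the bench it is on varies.
- pad_blue: fixed flat blue plastic rest pad, 150 mm (its x) x 100 mm (its y) x 8 mm high, origin at the centre of its underside (on the work surface). Which side of the bench it is on varies.
- box_y: closed black junction box, white cover; body 90 (x) x 46 (y) x 50 mm high, fuses 3 mm more, ears make it 118 long. Origin: centre of underside, z up. Starts on the yellow pad, within 0.3 rad of its yaw; 46 mm sides free to grip. Both look alike; at random one holds a copper pack (2 mm play), the other a light filler. Each weighs 0.2 to 0.6 kg, the loaded one at least 0.12 kg more.
- box_b: closed black junction box, white cover; body 90 (x) x 46 (y) x 50 mm high, fuses 3 mm more, ears make it 118 long. Origin: centre of underside, z up. Starts on the blue pad, within 0.3 rad of its yaw; 46 mm sides free to grip. Both look alike; at random one holds a copper pack (2 mm play), the other a light filler. Each weighs 0.2 to 0.6 kg, the loaded one at least 0.12 kg more.
- bin: loose small open blue parts bin, 110 x 80 x 55 mm, origin at the centre of its underside; leave it alone
- plug: loose white plug with a grey nose and a red latch, about 66 x 35 x 26 mm, origin at its underside; leave it alone
- driver: loose red-handled screwdriver lying on the bench, 190 mm long along its x; leave it alone

How it is judged:
On the way, in this order (a step that is already met when the one before it is completed fails the run):
1. the drawer is pushed home (value of joint drawer below 0.003 m), for 0.2 s.
2. the box from the yellow pad is lifted clear by the gripper (height (world z) of box_y above 0.038 m and contact force between the fingers and box_y above 1 N), for 0.2 s.
3. it is back on the yellow pad and let go (contact force between box_y and pad_yellow above 1.2 N and horizontal distance between box_y and pad_yellow below 0.03 m and angle between box_y's own z axis and vertical below 0.1 rad and contact force between the fingers and box_y below 0.05 N), for 0.1 s.
4. the box from the blue pad is lifted clear by the gripper (height (world z) of box_b above 0.038 m and contact force between the fingers and box_b above 1 N), for 0.2 s.
At the end, for the whole second after the job is handed in: Drawer under 3 mm open. Heavier box gripped (over 1 N), still (under 0.05 m/s), level within 0.2 rad, underside 60 to 150 mm above the window, centre within 30 mm of the window's centre in plan. Lighter box upright and released on its own pad, within 30 mm of its centre (value of joint drawer below 0.003 m and ((height (world z) of box_y above 0.038 m and contact force between the fingers and box_y above 1 N and horizontal distance between box_y and window below 0.03 m and z of box_y in the frame of window between 0.06 and 0.15 m and angle between box_y's own z axis and vertical below 0.2 rad and linear speed of box_y below 0.05 m/s and contact force between box_b and pad_blue between 1.2 and 3.2 N and horizontal distance between box_b and pad_blue below 0.03 m and angle between box_b's own z axis and vertical below 0.1 rad and contact force between the fingers and box_b below 0.05 N) or (height (world z) of box_b above 0.038 m and contact force between the fingers and box_b above 1 N and horizontal distance between box_b and window below 0.03 m and z of box_b in the frame of window between 0.06 and 0.15 m and angle between box_b's own z axis and vertical below 0.2 rad and linear speed of box_b below 0.05 m/s and contact force between box_y and pad_yellow between 1.2 and 3.2 N and horizontal distance between box_y and pad_yellow below 0.03 m and angle between box_y's own z axis and vertical below 0.1 rad and contact force between the fingers and box_y below 0.05 N))); the arm keeps its last pose, push and grip.
It fails at once if a box is dropped (falls free faster than 0.7 m/s, some 25 mm) ((linear speed of box_y above 0.7 m/s and contact force between the fingers and box_y below 0.02 N) or (linear speed of box_b above 0.7 m/s and contact force between the fingers and box_b below 0.02 N)).
It fails at once if a box is tipped over (more than 1 rad) (angle between any of box_y, box_b's own z axis and vertical above 1 rad).
It fails at once if the bin, plug or screwdriver is moved more than 30 mm (distance of any of bin, plug, driver from where it was at the start of the episode above 0.03 m).
It also fails if it takes over 72 s, if anything falls off the work surface, if the arm or the gripper's body presses on something with over 40 N, if the wrist force passes 120 N, or if a joint passes its speed limit or range.

## Working session

There is one attempt and no reset: what is moved stays moved. The work goes in short steps, Python scripts to look and compute and a tool call to move; the robot and the scene stay as the last step left them, time stands still between calls to the robot, and variables do not carry over. Pictures are saved under pics/ and viewed, at most 10 in all, crops included, and the job is handed in when it is done.

Besides the shell and the picture viewer there is one more tool, called after "Request:" by a JSON object that holds its "fn" and its "kwargs", one argument or row to a line. step_arm: Moves the arm, as the interface text tells. Its arguments: {"type":"object","properties":{"moves":{"type":"array","items":{"type":"object","properties":{"rx":{"type":"number"},"ry":{"type":"number"},"rz":{"type":"number"},"dx":{"type":"number"},"dy":{"type":"number"},"dz":{"type":"number"},"gripper":{"type":"number"}}}},"grip_force":{"type":"number"}},"required":["moves"]}

```bash
mkdir -p pics; python3 - <<'E'
from bench import r
import cv2
o=r.get_obs(); print({k:o[k] for k in o}); print(r.tcp_to_tips)
for n in("top","side"):
    f=r.grab_frame(n); cv2.imwrite(f"pics/{n}0.png",f); print(n,r.camera_info(n))
E
```

```text
{'clock': 0.0, 'joints': array([-1.36807873,  0.47776445,  0.02238711,  1.5564546 , -0.01147976,
        1.10931775, -0.0830987 ]), 'qvel': array([ 9.54476876e-04,  1.41840628e-03, -7.49804601e-05,  3.38184092e-04,
        3.18390005e-04,  2.33903662e-04, -1.69258378e-04]), 'tau': array([-5.16722284e-04, -5.96446073e+01,  1.60778783e+00, -2.81201559e+01,
        1.25035390e-02,  9.11889510e-03,  1.34228975e-07]), 'tcp_pos': array([0.20630211, 0.64205522, 0.22024925]), 'orientation': array([-4.86267114e-01, -3.10362079e+00,  2.84665813e-03]), 'contact_force': array([-0.43547522, -0.40276935, -0.60360921]), 'moment': array([0.0058199 , 0.00794076, 0.00295894]), 'gripper_force': 0.0, 'grip_width': 0.0854260208919907}
0.022
top {'mtx': array([[393.66878496,   0.        , 319.21397208],
       [  0.        , 393.66878496, 206.64667336],
       [  0.        ,   0.        ,   1.        ]]), 'D': array([-0.04307632,  0.        ,  0.        ,  0.        ,  0.        ]), 'rvec': array([ 2.14235948, -2.19617213,  0.05853637]), 'tvec': array([0.03505259, 0.61631769, 0.98810312])}
side {'mtx': array([[378.90868238,   0.        , 318.47603333],
       [  0.        , 378.90868238, 200.90693251],
       [  0.        ,   0.        ,   1.        ]]), 'D': array([-0.06779162,  0.        ,  0.        ,  0.        ,  0.        ]), 'rvec': array([ 2.44396013, -0.14268548,  0.03847645]), 'tvec': array([-0.60790998,  0.13108485,  1.04189755])}
```

View pics/top0.png

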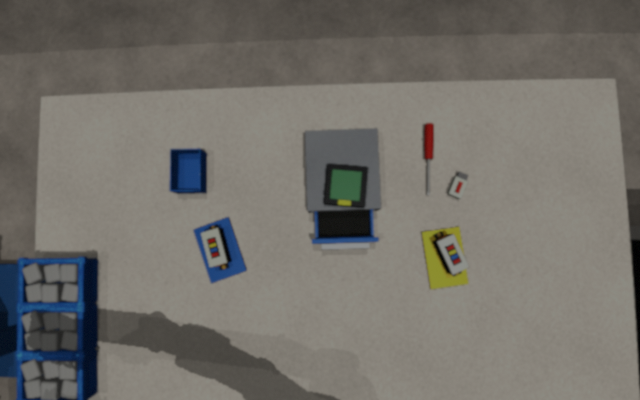

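View pics/side0.png

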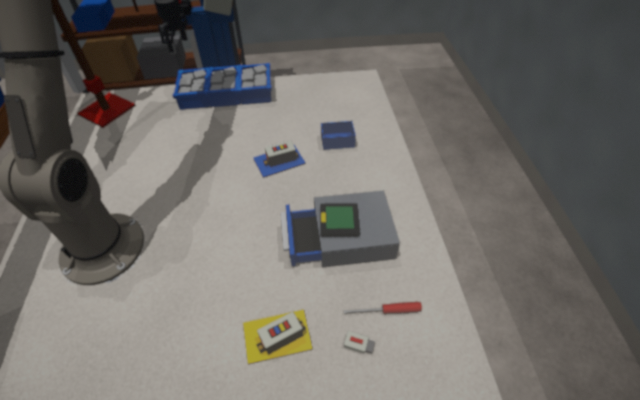

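The top view has +x up and +y left. The yellow pad and its box are at about (445,257), the blue pad and its box at (219,248), the green window at (346,185), the drawer pull at (345,244), the bin at (188,171), the driver at (429,155) and the plug at (458,186). The side view agrees, with the drawer open.

```bash
cat > h.py <<'E'
import cv2, numpy as np
def cast(ci,px,z):
    R=cv2.Rodrigues(ci["rvec"])[0]; c=-R.T@np.ravel(ci["tvec"])
    u=cv2.undistortPoints(np.float64(px).reshape(-1,1,2),ci["mtx"],np.float64(ci["D"]))[:,0]
    d=np.c_[u,np.ones(len(u))]@R
    return (c+d*((z-c[2])/d[:,2])[:,None])
def big(m,roi=None):
    if roi:
        k=np.zeros_like(m); x0,y0,x1,y1=roi; k[y0:y1,x0:x1]=m[y0:y1,x0:x1]; m=k
    c=cv2.findContours(m,cv2.RETR_EXTERNAL,cv2.CHAIN_APPROX_NONE)[0]
    return max(c,key=cv2.contourArea)
def rect(ci,cnt,z):
    p=cast(ci,cnt.reshape(-1,2),z)[:,:2]
    (c,s,a)=cv2.minAreaRect((p*1000).astype(np.float32))
    if s[0]<s[1]: s=s[::-1]; a+=90
    return np.round(c,1),np.round(s,1),(a+90)%180-90
E
python3 - <<'E'
from h import *
from bench import r
f=cv2.imread("pics/top0.png"); ci=r.camera_info("top")
h=cv2.cvtColor(f,cv2.COLOR_BGR2HSV)
def show(n,lo,hi,z,roi):
    m=cv2.inRange(h,np.array(lo),np.array(hi)); c=big(m,roi); print(n,rect(ci,c,z),cv2.boundingRect(c))
show("win",(40,60,40),(90,255,255),.101,(310,150,380,215))
show("ypad",(22,120,80),(35,255,255),.008,(410,215,480,300))
show("bpad",(100,120,60),(125,255,255),.008,(185,210,255,290))
show("ycov",(0,0,150),(180,60,255),.05,(437,232,466,274))
show("bcov",(0,0,150),(180,60,255),.05,(200,224,230,268))
show("unit",(0,0,60),(180,60,140),.08,(295,120,390,211))
show("dfront",(100,120,60),(125,255,255),.065,(305,225,385,246))
show("bin",(100,120,30),(125,255,255),.055,(160,140,215,200))
show("plug",(0,0,170),(180,50,255),.02,(445,170,470,202))
b=[cv2.resize(f[y:y+75,x:x+100],(400,300),interpolation=cv2.INTER_CUBIC) for x,y in((295,195),(400,215),(170,210),(300,120))]
cv2.imwrite("pics/c.png",np.vstack([np.hstack(b[:2]),np.hstack(b[2:])]))
E
```

```text
win (array([661.6, -45.8]), array([76.2, 75.9]), -6.213836669921875) (329, 169, 34, 33)
ypad (array([ 479. , -299.7]), array([147.7,  98. ]), 6.612359523773193) (422, 227, 46, 62)
bpad (array([512.8, 283.8]), array([145.5,  95.6]), 18.491079330444336) (195, 218, 51, 64)Traceback (most recent call last):
  File "<stdin>", line 10, in <module>
  File "<stdin>", line 6, in show
  File "h.py", line 11, in big
    return max(c,key=cv2.contourArea)
ValueError: max() iterable argument is empty
```

```bash
python3 - <<'E'
from h import *
from bench import r
f=cv2.imread("pics/top0.png"); ci=r.camera_info("top")
h=cv2.cvtColor(f,cv2.COLOR_BGR2HSV)
b=[cv2.resize(f[y:y+75,x:x+100],(400,300),interpolation=cv2.INTER_CUBIC) for x,y in((295,195),(400,215),(170,210),(300,120))]
cv2.imwrite("pics/c.png",np.vstack([np.hstack(b[:2]),np.hstack(b[2:])]))
print(h[245,445],h[235,208],h[165,320],h[238,345],h[246,345],h[190,455],h[255,400])
def show(n,lo,hi,z,roi):
    m=cv2.inRange(h,np.array(lo),np.array(hi))
    try: c=big(m,roi); print(n,rect(ci,c,z),cv2.boundingRect(c))
    except ValueError: print(n,"none")
show("ycov",(0,0,120),(180,60,255),.05,(437,232,466,274))
show("bcov",(0,0,120),(180,60,255),.05,(200,224,230,268))
show("unit",(0,0,60),(180,60,115),.08,(295,120,390,211))
show("dfront",(100,120,60),(125,255,255),.065,(305,225,385,246))
show("bin",(100,120,30),(125,255,255),.055,(160,140,215,200))
E
```

```text
[ 45   8 130] [ 38  22 142] [102  13  96] [109 190 106] [ 90   4 142] [  6  65 113] [ 19  26 137]
ycov (array([ 493. , -321.3]), array([88.7, 72.6]), 20.06852912902832) (438, 232, 28, 42)
bcov (array([519.6, 288.8]), array([89.4, 44.8]), 14.870868682861328) (201, 229, 25, 38)
unit (array([702. , -37.9]), array([203.1, 187.6]), 0.19597743451595306) (303, 128, 79, 83)
dfront (array([546.2, -42.7]), array([156.8,  41.7]), 88.64740753173828) (313, 225, 65, 18)
bin (array([715.6, 351.4]), array([109.4,  88.6]), 0.25115329027175903) (171, 149, 35, 44)
```

View pics/c.png

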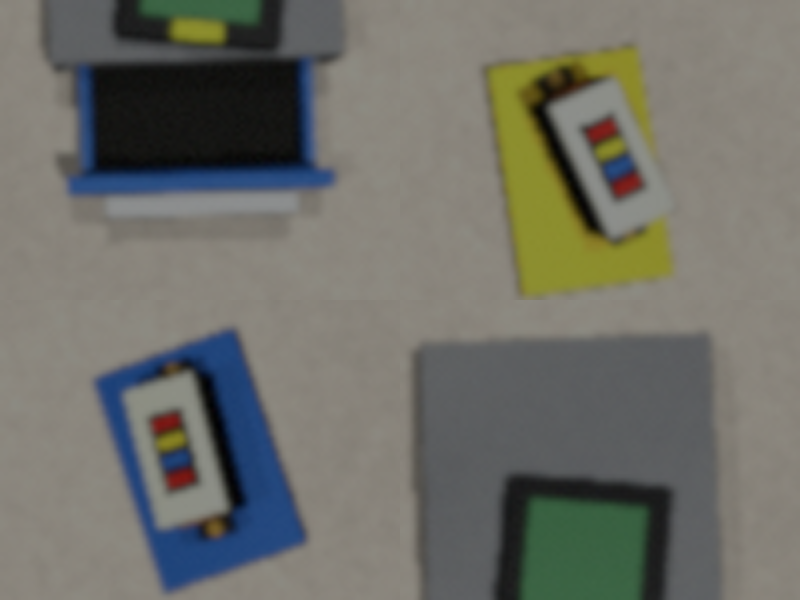

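```bash
python3 - <<'E'
from h import *
from bench import r
ci=r.camera_info("top")
y=np.float32([(437,239.5),(453,233.75),(469,268),(453,275.5)])
print("ybox",rect(ci,y,.05), rect(ci,y,.058))
print("bar front",cast(ci,[(321.5,249.2),(369,248.7)],.063))
print("dfront edge",cast(ci,[(312.7,242.5),(378,240)],.072))
print("unit back",cast(ci,[(304.5,131.5),(377,129)],.08), "front",cast(ci,[(307,211),(380,209)],.08))
E
```

```text
ybox (array([ 489. , -309.6]), array([96.4, 44. ]), 21.695175170898438) (array([ 489.4, -307.1]), array([95.6, 43.6]), 21.69518280029297)
bar front [[ 0.50907378  0.01572617  0.063     ]
 [ 0.5075395  -0.10061995  0.063     ]]
dfront edge [[ 0.5260723   0.03658406  0.072     ]
 [ 0.52831392 -0.12223834  0.072     ]]
unit back [[ 0.80003745  0.05041273  0.08      ]
 [ 0.80098661 -0.12866105  0.08      ]] front [[ 0.6027697   0.04838664  0.08      ]
 [ 0.60309597 -0.12870371  0.08      ]]
```

Request:
{"fn": "step_arm", "kwargs": {
  "moves": [
    {"rz": -8.9,"gripper": -1},
    {"rz": -8.9,"gripper": -1},
    {"dx": -61},
    {"dx": -61},
    {"dx": -61},
    {"dx": -61},
    {"dy": -57},
    {"dy": -57},
    {"dy": -57},
    {"dy": -57},
    {"dy": -57},
    {"dy": -57},
    {"dy": -57},
    {"dy": -57},
    {"dy": -57},
    {"dy": -57},
    {"dy": -57},
    {"dy": -57}
  ],
  "grip_force": 40
}}

```text
invalid input at $.moves[0]: expected keys rx, ry, rz, dx, dy, dz, gripper
```

Request:
{"fn": "step_arm", "kwargs": {
  "moves": [
    {"rx": 0,"ry": 0,"rz": -8.9,"dx": 0,"dy": 0,"dz": 0,"gripper": -1},
    {"rx": 0,"ry": 0,"rz": -8.9,"dx": 0,"dy": 0,"dz": 0,"gripper": -1},
    {"rx": 0,"ry": 0,"rz": 0,"dx": -61,"dy": 0,"dz": 0,"gripper": -1},
    {"rx": 0,"ry": 0,"rz": 0,"dx": -61,"dy": 0,"dz": 0,"gripper": -1},
    {"rx": 0,"ry": 0,"rz": 0,"dx": -61,"dy": 0,"dz": 0,"gripper": -1},
    {"rx": 0,"ry": 0,"rz": 0,"dx": -61,"dy": 0,"dz": 0,"gripper": -1},
    {"rx": 0,"ry": 0,"rz": 0,"dx": 0,"dy": -57,"dz": 0,"gripper": -1},
    {"rx": 0,"ry": 0,"rz": 0,"dx": 0,"dy": -57,"dz": 0,"gripper": -1},
    {"rx": 0,"ry": 0,"rz": 0,"dx": 0,"dy": -57,"dz": 0,"gripper": -1},
    {"rx": 0,"ry": 0,"rz": 0,"dx": 0,"dy": -57,"dz": 0,"gripper": -1},
    {"rx": 0,"ry": 0,"rz": 0,"dx": 0,"dy": -57,"dz": 0,"gripper": -1},
    {"rx": 0,"ry": 0,"rz": 0,"dx": 0,"dy": -57,"dz": 0,"gripper": -1},
    {"rx": 0,"ry": 0,"rz": 0,"dx": 0,"dy": -57,"dz": 0,"gripper": -1},
    {"rx": 0,"ry": 0,"rz": 0,"dx": 0,"dy": -57,"dz": 0,"gripper": -1},
    {"rx": 0,"ry": 0,"rz": 0,"dx": 0,"dy": -57,"dz": 0,"gripper": -1},
    {"rx": 0,"ry": 0,"rz": 0,"dx": 0,"dy": -57,"dz": 0,"gripper": -1},
    {"rx": 0,"ry": 0,"rz": 0,"dx": 0,"dy": -57,"dz": 0,"gripper": -1},
    {"rx": 0,"ry": 0,"rz": 0,"dx": 0,"dy": -57,"dz": 0,"gripper": -1}
  ],
  "grip_force": 40
}}

```text
clock: 2.35
tcp_pos: [0.4499, -0.0432, 0.2212]
orientation: [0.0, 3.141, 0.0]
contact_force: [1.0, 0.0, 0.6]
grip_width: 0.0001
gripper_force: 0.0
```

Request:
{"fn": "step_arm", "kwargs": {
  "moves": [
    {"rx": 0,"ry": 0,"rz": 0,"dx": 0,"dy": 0,"dz": 51,"gripper": -1},
    {"rx": 0,"ry": 0,"rz": 0,"dx": 0,"dy": 0,"dz": 51,"gripper": -1},
    {"rx": 0,"ry": 0,"rz": 0,"dx": 0,"dy": 0,"dz": 51,"gripper": -1},
    {"rx": 0,"ry": 0,"rz": 0,"dx": -15,"dy": 0,"dz": 0,"gripper": -1},
    {"rx": 0,"ry": 0,"rz": 0,"dx": -15,"dy": 0,"dz": 0,"gripper": -1},
    {"rx": 0,"ry": 0,"rz": 0,"dx": -10,"dy": 0,"dz": 0,"gripper": -1},
    {"rx": 0,"ry": 0,"rz": 0,"dx": -10,"dy": 0,"dz": 0,"gripper": -1},
    {"rx": 0,"ry": 0,"rz": 0,"dx": -10,"dy": 0,"dz": 0,"gripper": -1},
    {"rx": 0,"ry": 0,"rz": 0,"dx": -10,"dy": 0,"dz": 0,"gripper": -1},
    {"rx": 0,"ry": 0,"rz": 0,"dx": -10,"dy": 0,"dz": 0,"gripper": -1}
  ]
}}

```text
clock: 3.6
tcp_pos: [0.5309, -0.0413, 0.0682]
orientation: [-0.0, -3.141, -0.0]
contact_force: [-0.5, -0.4, 0.2]
grip_width: 0.0
gripper_force: 0.0
```

Request:
{"fn": "step_arm", "kwargs": {
  "moves": [
    {"rx": 0,"ry": 0,"rz": 0,"dx": -8,"dy": 0,"dz": 0,"gripper": -1},
    {"rx": 0,"ry": 0,"rz": 0,"dx": -8,"dy": 0,"dz": 0,"gripper": -1},
    {"rx": 0,"ry": 0,"rz": 0,"dx": -8,"dy": 0,"dz": 0,"gripper": -1},
    {"rx": 0,"ry": 0,"rz": 0,"dx": -6,"dy": 0,"dz": 0,"gripper": -1},
    {"rx": 0,"ry": 0,"rz": 0,"dx": -5,"dy": 0,"dz": 0,"gripper": -1}
  ]
}}

```text
clock: 4.22
tcp_pos: [0.5656, -0.0414, 0.0682]
orientation: [-0.0, -3.141, -0.0]
contact_force: [0.2, 0.5, -0.1]
grip_width: 0.0
gripper_force: 0.0
```

Request:
{"fn": "step_arm", "kwargs": {
  "moves": [
    {"rx": 0,"ry": 0,"rz": 0,"dx": -3,"dy": 0,"dz": 0,"gripper": -1},
    {"rx": 0,"ry": 0,"rz": 0,"dx": -3,"dy": 0,"dz": 0,"gripper": -1}
  ]
}}

```text
clock: 4.47
tcp_pos: [0.5714, -0.0414, 0.0682]
orientation: [-0.0, -3.141, -0.0]
contact_force: [1.0, 0.5, -0.3]
grip_width: 0.0
gripper_force: 0.0
```

Request:
{"fn": "step_arm", "kwargs": {
  "moves": [
    {"rx": 0,"ry": 0,"rz": 0,"dx": -2,"dy": 0,"dz": 0,"gripper": -1},
    {"rx": 0,"ry": 0,"rz": 0,"dx": -2,"dy": 0,"dz": 0,"gripper": -1}
  ]
}}

```text
clock: 4.72
tcp_pos: [0.5753, -0.0414, 0.0682]
orientation: [-0.0, -3.141, -0.0]
contact_force: [0.3, -0.0, -0.2]
grip_width: -0.0
gripper_force: 0.0
```

```bash
python3 - <<'E'
from bench import r
import cv2, numpy as np
f=r.grab_frame("side"); w=r.grab_frame("wrist")
cv2.imwrite("pics/s1.png",np.hstack([cv2.resize(f[170:290,250:430],(450,300)),cv2.resize(w,(350,300))]))
E
```

```text
(no output)
```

View pics/s1.png

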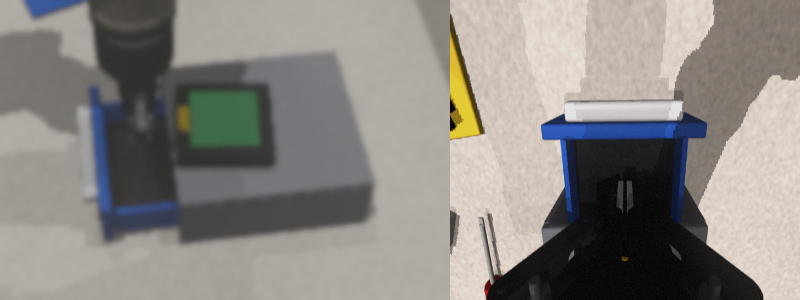

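The side view shows the drawer still open, with the shut fingers over its tray behind the blue front. I'll work out where the tips, the bar and the front really are.

```bash
python3 - <<'E'
from h import *
from bench import r
o=r.get_obs(); print(o["tcp_pos"],o["contact_force"],o["clock"])
P=np.float64([o["tcp_pos"],o["tcp_pos"]-[0,0,.022],[.508,-.042,.065],[.587,-.042,.065],[.526,-.042,.072],[.526,-.042,.0]])
f=r.grab_frame("side"); w=r.grab_frame("wrist"); ci=r.camera_info("side"); cw=r.camera_info("wrist")
ps=cv2.projectPoints(P,ci["rvec"],ci["tvec"],ci["mtx"],ci["D"])[0][:,0]; pw=cv2.projectPoints(P,cw["rvec"],cw["tvec"],cw["mtx"],cw["D"])[0][:,0]
print(ps.round(1).tolist(),pw.round(1).tolist())
x,y=(ps[1]).astype(int)
for p in ps: cv2.circle(f,tuple(p.astype(int)),1,(0,0,255),-1)
for p in pw: cv2.circle(w,tuple(np.clip(p,-999,999).astype(int)),3,(0,0,255),-1)
cv2.imwrite("pics/s2.png",np.hstack([cv2.resize(f[170:290,250:430],(450,300),interpolation=cv2.INTER_CUBIC),cv2.resize(w,(350,300))]))
E
```

```text
[ 0.57551215 -0.0413479   0.06821528] [-1.06843072 -0.75898399 -0.77614654] 4.825
[[306.3, 225.7], [306.6, 230.6], [280.9, 229.1], [310.7, 226.2], [287.5, 226.9], [289.4, 242.1]] [[320.6, 248.2], [320.4, 233.1], [319.4, 130.6], [319.5, 262.7], [319.5, 166.6], [319.4, 149.1]]
```

View pics/s2.png

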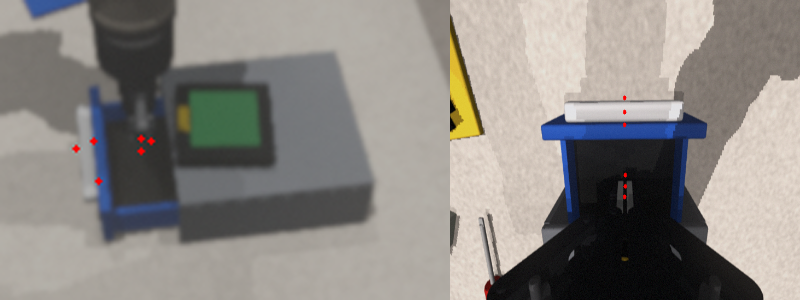

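```bash
python3 - <<'E'
from h import *
from bench import r
w=r.grab_frame("wrist"); f=r.grab_frame("side")
cv2.imwrite("pics/w3.png",np.hstack([cv2.resize(w[110:310,220:420],(400,400),interpolation=cv2.INTER_CUBIC),cv2.resize(f[190:260,275:345],(400,400),interpolation=cv2.INTER_CUBIC)]))
print(cast(r.camera_info("wrist"),[(320,133),(320,161),(320,183)],.065), r.camera_info("wrist")["rvec"])
E
```

```text
[[ 0.50919284 -0.04170551  0.065     ]
 [ 0.52417271 -0.04170211  0.065     ]
 [ 0.53657891 -0.04169929  0.065     ]] [-2.05769777 -2.05671235 -0.31838064]
```

View pics/w3.png

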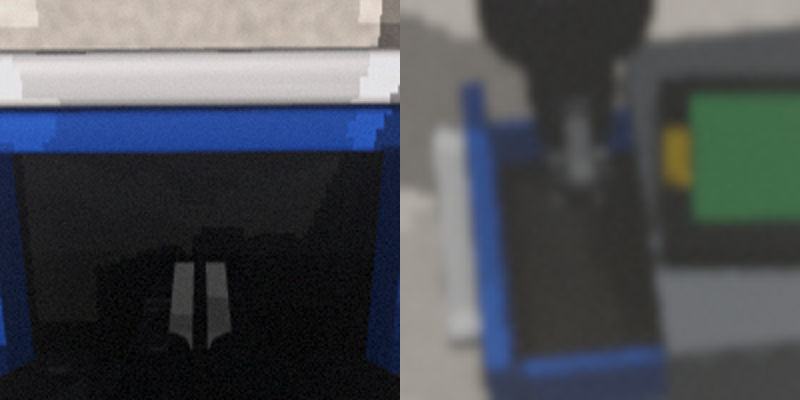

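```bash
python3 - <<'E'
from h import *
from bench import r
w=r.grab_frame("wrist"); ci=r.camera_info("wrist"); h=cv2.cvtColor(w,cv2.COLOR_BGR2HSV)
c=big(cv2.inRange(h,np.array((0,0,150)),np.array((180,40,255))),(150,120,500,170)); print(cv2.boundingRect(c))
b=big(cv2.inRange(h,np.array((100,120,50)),np.array((125,255,255))),(150,100,500,190)); print(cv2.boundingRect(b))
for row in (140,150,158):
    g=w[row,:,:].astype(int).sum(1); e=np.abs(np.diff(g)); print(row,[(i,int(e[i])) for i in np.argsort(-e)[:8]])
for z in(.055,.065,.075): print(z,cast(ci,[(210,150),(426,150)],z)[:,1])
R=cv2.Rodrigues(ci["rvec"])[0]; print("cam",-R.T@np.ravel(ci["tvec"]))
# front top: where is (x, z) for front top rows, using width 
E
```

```text
(150, 120, 277, 50)
(167, 151, 303, 39)
140 [(np.int64(48), 255), (np.int64(423), 230), (np.int64(548), 200), (np.int64(5), 125), (np.int64(9), 122), (np.int64(10), 103), (np.int64(49), 99), (np.int64(40), 81)]
150 [(np.int64(54), 237), (np.int64(419), 224), (np.int64(426), 145), (np.int64(540), 136), (np.int64(52), 104), (np.int64(15), 102), (np.int64(43), 97), (np.int64(16), 89)]
158 [(np.int64(209), 308), (np.int64(56), 216), (np.int64(536), 211), (np.int64(414), 201), (np.int64(190), 146), (np.int64(54), 134), (np.int64(2), 127), (np.int64(210), 126)]
0.055 [-0.10508747  0.01949983]
0.065 [-0.10130439  0.01579245]
0.075 [-0.0975213   0.01208506]
cam [ 0.49779954 -0.04216427  0.22132764]
```

Request:
{"fn": "step_arm", "kwargs": {
  "moves": [
    {"rx": 0,"ry": 0,"rz": 0,"dx": 0,"dy": 0,"dz": -30,"gripper": -1},
    {"rx": 0,"ry": 0,"rz": 0,"dx": 0,"dy": 0,"dz": -35,"gripper": -1},
    {"rx": 0,"ry": 0,"rz": 0,"dx": 60,"dy": 0,"dz": 0,"gripper": -1},
    {"rx": 0,"ry": 0,"rz": 0,"dx": 60,"dy": 0,"dz": 0,"gripper": -1},
    {"rx": 0,"ry": 0,"rz": 0,"dx": 0,"dy": 0,"dz": 40,"gripper": -1},
    {"rx": 0,"ry": 0,"rz": 0,"dx": 0,"dy": 0,"dz": 33,"gripper": -1},
    {"rx": 0,"ry": 0,"rz": 0,"dx": -20,"dy": 0,"dz": 0,"gripper": -1},
    {"rx": 0,"ry": 0,"rz": 0,"dx": -10,"dy": 0,"dz": 0,"gripper": -1},
    {"rx": 0,"ry": 0,"rz": 0,"dx": -5,"dy": 0,"dz": 0,"gripper": -1},
    {"rx": 0,"ry": 0,"rz": 0,"dx": -5,"dy": 0,"dz": 0,"gripper": -1},
    {"rx": 0,"ry": 0,"rz": 0,"dx": -5,"dy": 0,"dz": 0,"gripper": -1}
  ]
}}

```text
clock: 6.45
tcp_pos: [0.5004, -0.0414, 0.0604]
orientation: [0.0, 3.141, 0.0]
contact_force: [0.6, 0.1, -0.0]
grip_width: 0.0002
gripper_force: 0.0
```

```bash
python3 - <<'E'
from h import *
from bench import r
o=r.get_obs(); print(o["tcp_pos"],o["contact_force"])
w=r.grab_frame("wrist"); f=r.grab_frame("side"); t=r.grab_frame("top")
cv2.imwrite("pics/w4.png",np.hstack([cv2.resize(w[100:300,220:420],(400,400),interpolation=cv2.INTER_CUBIC),cv2.resize(f[180:260,265:345],(400,400),interpolation=cv2.INTER_CUBIC)]))
E
```

```text
[ 0.50040133 -0.04138963  0.06039349] [ 0.64640093  0.05272728 -0.04665753]
```

View pics/w4.png

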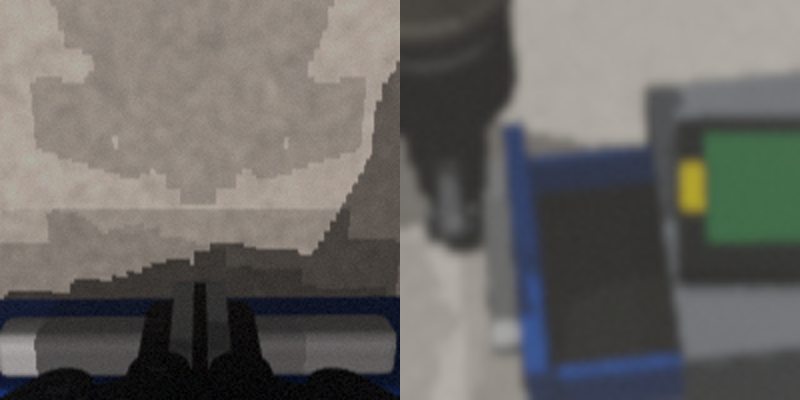

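Request:
{"fn": "step_arm", "kwargs": {
  "moves": [
    {"rx": 0,"ry": 0,"rz": 0,"dx": -5,"dy": 0,"dz": 0,"gripper": -1},
    {"rx": 0,"ry": 0,"rz": 0,"dx": -5,"dy": 0,"dz": 0,"gripper": -1},
    {"rx": 0,"ry": 0,"rz": 0,"dx": -5,"dy": 0,"dz": 0,"gripper": -1}
  ]
}}

```text
clock: 6.98
tcp_pos: [0.5157, -0.0414, 0.0602]
orientation: [0.0, 3.141, 0.0]
contact_force: [-0.5, -0.4, -0.4]
grip_width: 0.0001
gripper_force: 0.0
```

```bash
python3 - <<'E'
from h import *
from bench import r
w=r.grab_frame("wrist"); f=r.grab_frame("side"); ci=r.camera_info("wrist")
print(w[150:400:6,235].tolist()); print(cast(ci,[(235,y) for y in range(220,320,10)],.065)[:,0])
cv2.imwrite("pics/w5.png",np.hstack([cv2.resize(w[100:300,220:420],(400,400),interpolation=cv2.INTER_CUBIC),cv2.resize(f[180:260,265:345],(400,400),interpolation=cv2.INTER_CUBIC)]))
E
```

```text
[[155, 163, 173], [158, 167, 177], [159, 174, 177], [156, 164, 175], [158, 168, 175], [155, 163, 175], [165, 173, 180], [153, 165, 177], [156, 166, 177], [123, 132, 138], [120, 128, 136], [116, 126, 132], [118, 123, 134], [87, 92, 102], [50, 27, 20], [66, 67, 69], [143, 142, 149], [156, 158, 162], [154, 153, 158], [138, 140, 141], [40, 21, 17], [64, 33, 21], [58, 29, 13], [57, 27, 16], [14, 12, 11], [14, 13, 9], [21, 18, 20], [8, 6, 5], [14, 14, 13], [7, 2, 1], [38, 18, 10], [9, 10, 9], [8, 3, 10], [14, 10, 12], [14, 6, 9], [7, 9, 11], [11, 12, 8], [9, 7, 7], [11, 8, 14], [8, 2, 6], [12, 13, 8], [7, 4, 2]]
[0.49661826 0.50263126 0.5087832  0.51507894 0.5215236  0.52812251
 0.5348813  0.54180583 0.5489023  0.55617718]
```

View pics/w5.png

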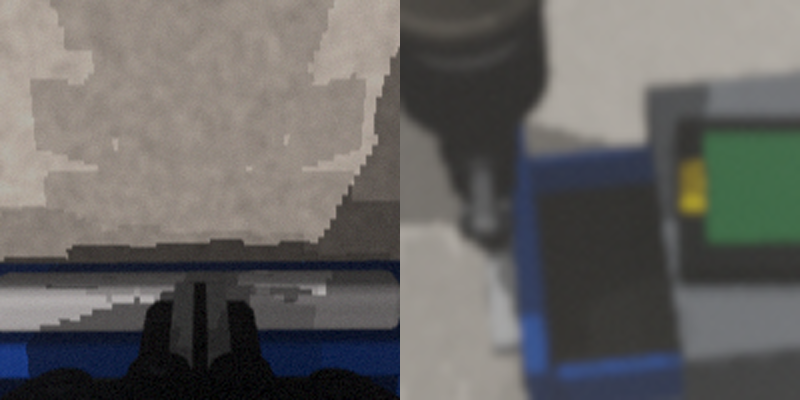

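The fingers are riding over the bar: the tips sit higher than I assumed, at crop row 275 in the wrist view and level with the TCP in the side view. I'll back off and touch the bench gently to find the tip height.

Request:
{"fn": "step_arm", "kwargs": {
  "moves": [
    {"rx": 0,"ry": 0,"rz": 0,"dx": 30,"dy": 0,"dz": 0,"gripper": -1},
    {"rx": 0,"ry": 0,"rz": 0,"dx": 30,"dy": 0,"dz": 0,"gripper": -1},
    {"rx": 0,"ry": 0,"rz": 0,"dx": 0,"dy": 0,"dz": 15,"gripper": -1},
    {"rx": 0,"ry": 0,"rz": 0,"dx": 0,"dy": 0,"dz": 10,"gripper": -1},
    {"rx": 0,"ry": 0,"rz": 0,"dx": 0,"dy": 0,"dz": 5,"gripper": -1},
    {"rx": 0,"ry": 0,"rz": 0,"dx": 0,"dy": 0,"dz": 2,"gripper": -1},
    {"rx": 0,"ry": 0,"rz": 0,"dx": 0,"dy": 0,"dz": 2,"gripper": -1}
  ]
}}

```text
clock: 7.95
tcp_pos: [0.4558, -0.0414, 0.0261]
orientation: [0.0, 3.141, -0.0]
contact_force: [-0.4, -0.8, -0.0]
grip_width: -0.0
gripper_force: 0.0
```

```bash
python3 - <<'E'
from h import *
from bench import r
o=r.get_obs(); print(o["tcp_pos"],o["contact_force"],o["grip_width"])
f=r.grab_frame("side"); w=r.grab_frame("wrist")
ci=r.camera_info("side")
P=np.float64([o["tcp_pos"]-[0,0,d] for d in(.022,0,-.02,-.054)])
print(cv2.projectPoints(P,ci["rvec"],ci["tvec"],ci["mtx"],ci["D"])[0][:,0])
cv2.imwrite("pics/w6.png",np.hstack([cv2.resize(f[170:250,225:325],(500,400),interpolation=cv2.INTER_CUBIC),cv2.resize(w[150:350,245:395],(300,400))]))
E
```

```text
[ 0.4557575  -0.0414454   0.02609423] [-0.38876611 -0.80829493 -0.02568231] -4.6495301555533577e-05
[[263.89278556 243.63474898]
 [262.9084942  239.15637696]
 [261.98588128 234.95332828]
 [260.35332146 227.50343613]]
```

View pics/w6.png

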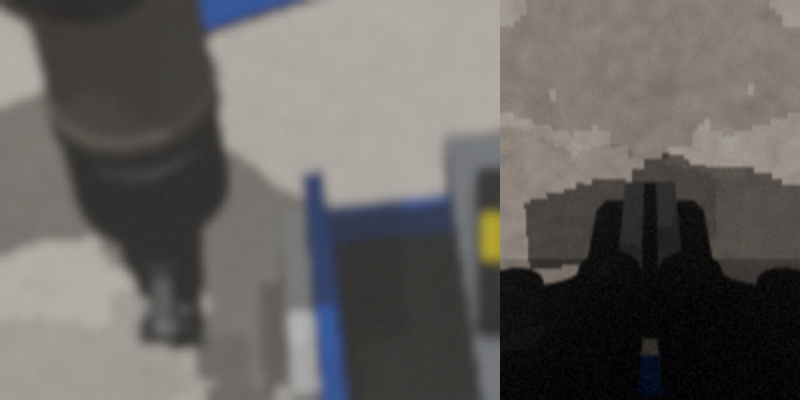

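Request:
{"fn": "step_arm", "kwargs": {
  "moves": [
    {"rx": 0,"ry": 0,"rz": 0,"dx": 0,"dy": 0,"dz": -12,"gripper": -1},
    {"rx": 0,"ry": 0,"rz": 0,"dx": -20,"dy": 0,"dz": 0,"gripper": -1},
    {"rx": 0,"ry": 0,"rz": 0,"dx": -10,"dy": 0,"dz": 0,"gripper": -1},
    {"rx": 0,"ry": 0,"rz": 0,"dx": -6,"dy": 0,"dz": 0,"gripper": -1},
    {"rx": 0,"ry": 0,"rz": 0,"dx": -6,"dy": 0,"dz": 0,"gripper": -1},
    {"rx": 0,"ry": 0,"rz": 0,"dx": -6,"dy": 0,"dz": 0,"gripper": -1},
    {"rx": 0,"ry": 0,"rz": 0,"dx": -6,"dy": 0,"dz": 0,"gripper": -1},
    {"rx": 0,"ry": 0,"rz": 0,"dx": -6,"dy": 0,"dz": 0,"gripper": -1}
  ]
}}

```text
clock: 9.05
tcp_pos: [0.5153, -0.0413, 0.038]
orientation: [-0.0, -3.141, -0.0]
contact_force: [-1.9, -0.7, -0.8]
grip_width: 0.0002
gripper_force: 0.6
```

```bash
cat > dr.py <<'E'
# drawer bar position: brightest blue front edge seen in top camera
from h import *
from bench import r
def bar():
    f=r.grab_frame("side"); ci=r.camera_info("side"); h=cv2.cvtColor(f,cv2.COLOR_BGR2HSV)
    m=cv2.inRange(h,np.array((100,120,30)),np.array((125,255,255)))
    c=big(m,(270,190,350,280)); return cv2.boundingRect(c)
o=r.get_obs(); print(o["tcp_pos"],o["contact_force"],bar())
f=cv2.imread("pics/side0.png"); h=cv2.cvtColor(f,cv2.COLOR_BGR2HSV)
print("start",cv2.boundingRect(big(cv2.inRange(h,np.array((100,120,30)),np.array((125,255,255))),(270,190,350,280))))
E
python3 dr.py
```

```text
[ 0.51528543 -0.04130224  0.03802627] [-1.88457119 -0.73245016 -0.77432551] (295, 232, 5, 23)
start (287, 206, 7, 49)
```

Request:
{"fn": "step_arm", "kwargs": {
  "moves": [
    {"rx": 0,"ry": 0,"rz": 0,"dx": -8,"dy": 0,"dz": 0,"gripper": -1},
    {"rx": 0,"ry": 0,"rz": 0,"dx": -8,"dy": 0,"dz": 0,"gripper": -1},
    {"rx": 0,"ry": 0,"rz": 0,"dx": -8,"dy": 0,"dz": 0,"gripper": -1},
    {"rx": 0,"ry": 0,"rz": 0,"dx": -8,"dy": 0,"dz": 0,"gripper": -1},
    {"rx": 0,"ry": 0,"rz": 0,"dx": -6,"dy": 0,"dz": 0,"gripper": -1},
    {"rx": 0,"ry": 0,"rz": 0,"dx": -4,"dy": 0,"dz": 0,"gripper": -1},
    {"rx": 0,"ry": 0,"rz": 0,"dx": -4,"dy": 0,"dz": 0,"gripper": -1}
  ]
}}

```text
clock: 9.98
tcp_pos: [0.5616, -0.0413, 0.0383]
orientation: [0.0, 3.142, 0.0]
contact_force: [-0.6, 1.3, 0.6]
grip_width: -0.0001
gripper_force: 0.6
```

Request:
{"fn": "step_arm", "kwargs": {
  "moves": [
    {"rx": 0,"ry": 0,"rz": 0,"dx": -4,"dy": 0,"dz": 0,"gripper": -1}
  ]
}}

```text
clock: 10.1
tcp_pos: [0.565, -0.0413, 0.0382]
orientation: [-0.0, -3.14, -0.0]
contact_force: [-6.4, 0.7, 3.6]
grip_width: 0.0001
gripper_force: 2.8
```

Request:
{"fn": "step_arm", "kwargs": {
  "moves": [
    {"rx": 0,"ry": 0,"rz": 0,"dx": -3,"dy": 0,"dz": 0,"gripper": -1}
  ]
}}

```text
clock: 10.22
tcp_pos: [0.5663, -0.0414, 0.0379]
orientation: [-0.0, -3.137, -0.001]
contact_force: [-7.6, 1.7, 6.0]
grip_width: -0.0001
gripper_force: 4.3
```

```bash
python3 dr.py
```

```text
[ 0.56629547 -0.04136254  0.03788289] [-7.64079603  1.65243659  6.01707631] (315, 230, 5, 22)
start (287, 206, 7, 49)
```

Request:
{"fn": "step_arm", "kwargs": {
  "moves": [
    {"rx": 0,"ry": 0,"rz": 0,"dx": 10,"dy": 0,"dz": 0,"gripper": -1},
    {"rx": 0,"ry": 0,"rz": 0,"dx": 10,"dy": 0,"dz": 0,"gripper": -1},
    {"rx": 0,"ry": 0,"rz": 0,"dx": 0,"dy": 0,"dz": 0,"gripper": -1}
  ]
}}

```text
clock: 10.65
tcp_pos: [0.5475, -0.0416, 0.0383]
orientation: [-0.001, -3.141, 0.0]
contact_force: [0.4, -0.5, -0.4]
grip_width: 0.0001
gripper_force: 0.0
```

```bash
python3 dr.py; python3 - <<'E'
from h import *
from bench import r
ci=r.camera_info("top"); f=r.grab_frame("top"); h=cv2.cvtColor(f,cv2.COLOR_BGR2HSV)
m=cv2.inRange(h,np.array((100,120,40)),np.array((125,255,255)))
c=big(m,(305,205,385,246)); print(cv2.boundingRect(c), cast(ci,[(316,206),(316,210),(316,214),(316,218),(316,222)],.072)[:,0])
print(h[200:232,320].tolist())
E
```

```text
[ 0.54746406 -0.04159179  0.03828544] [ 0.39685771 -0.52642935 -0.44242832] (311, 204, 9, 48)
start (287, 206, 7, 49)
(311, 211, 13, 6) [0.61504242 0.60521181 0.59539662 0.58559658 0.57581137]
[[90, 8, 62], [100, 12, 63], [90, 8, 62], [105, 8, 61], [100, 12, 63], [90, 8, 61], [100, 12, 63], [120, 8, 63], [105, 8, 62], [105, 17, 59], [109, 42, 49], [111, 130, 55], [109, 188, 72], [108, 191, 80], [108, 183, 81], [109, 163, 75], [112, 79, 71], [113, 13, 77], [60, 3, 85], [30, 9, 87], [30, 9, 86], [18, 15, 83], [20, 20, 76], [21, 25, 72], [19, 28, 73], [19, 26, 77], [23, 26, 78], [15, 28, 73], [18, 23, 55], [10, 21, 36], [90, 10, 26], [0, 0, 29]]
```

Request:
{"fn": "step_arm", "kwargs": {
  "moves": [
    {"rx": 0,"ry": 0,"rz": 0,"dx": 5,"dy": 0,"dz": 6,"gripper": -1},
    {"rx": 0,"ry": 0,"rz": 0,"dx": 0,"dy": 0,"dz": 5,"gripper": -1},
    {"rx": 0,"ry": 0,"rz": 0,"dx": 0,"dy": 0,"dz": 3,"gripper": -1},
    {"rx": 0,"ry": 0,"rz": 0,"dx": 0,"dy": 0,"dz": 2,"gripper": -1}
  ]
}}

```text
clock: 11.25
tcp_pos: [0.5433, -0.0413, 0.0218]
orientation: [-0.0, -3.141, 0.0]
contact_force: [0.2, -0.3, -0.2]
grip_width: -0.0002
gripper_force: 0.0
```

Request:
{"fn": "step_arm", "kwargs": {
  "moves": [
    {"rx": 0,"ry": 0,"rz": 0,"dx": 0,"dy": 0,"dz": 2,"gripper": -1}
  ]
}}

```text
clock: 11.38
tcp_pos: [0.5435, -0.0414, 0.02]
orientation: [0.0, 3.141, 0.0]
contact_force: [0.1, -0.7, -0.5]
grip_width: 0.0002
gripper_force: 0.0
```

Request:
{"fn": "step_arm", "kwargs": {
  "moves": [
    {"rx": 0,"ry": 0,"rz": 0,"dx": 0,"dy": 0,"dz": 2,"gripper": -1}
  ]
}}

```text
clock: 11.5
tcp_pos: [0.5434, -0.0413, 0.0181]
orientation: [0.0, 3.141, 0.0]
contact_force: [0.2, 0.1, -0.3]
grip_width: -0.0002
gripper_force: 0.0
```

Request:
{"fn": "step_arm", "kwargs": {
  "moves": [
    {"rx": 0,"ry": 0,"rz": 0,"dx": -8,"dy": 0,"dz": 0,"gripper": -1},
    {"rx": 0,"ry": 0,"rz": 0,"dx": -6,"dy": 0,"dz": 0,"gripper": -1},
    {"rx": 0,"ry": 0,"rz": 0,"dx": -3,"dy": 0,"dz": 0,"gripper": -1},
    {"rx": 0,"ry": 0,"rz": 0,"dx": -3,"dy": 0,"dz": 0,"gripper": -1}
  ]
}}

```text
clock: 12.0
tcp_pos: [0.5636, -0.0414, 0.0182]
orientation: [0.0, 3.142, 0.0]
contact_force: [-0.0, -0.4, -0.8]
grip_width: 0.0001
gripper_force: 0.0
```

Request:
{"fn": "step_arm", "kwargs": {
  "moves": [
    {"rx": 0,"ry": 0,"rz": 0,"dx": -3,"dy": 0,"dz": 0,"gripper": -1}
  ]
}}

```text
clock: 12.12
tcp_pos: [0.5665, -0.0414, 0.0182]
orientation: [-0.0, -3.142, -0.0]
contact_force: [0.3, 0.2, -0.6]
grip_width: -0.0004
gripper_force: 0.0
```

Request:
{"fn": "step_arm", "kwargs": {
  "moves": [
    {"rx": 0,"ry": 0,"rz": 0,"dx": -3,"dy": 0,"dz": 0,"gripper": -1}
  ]
}}

```text
clock: 12.25
tcp_pos: [0.5671, -0.0414, 0.0178]
orientation: [-0.0, -3.137, -0.001]
contact_force: [-9.4, 0.7, 6.7]
grip_width: -0.0002
gripper_force: 4.9
```

```bash
python3 dr.py; python3 - <<'E'
from h import *
from bench import r
f=r.grab_frame("side"); h=cv2.cvtColor(f,cv2.COLOR_BGR2HSV)
for row in (235,240,245): print([int(v) for v in h[row,300:330,2]],[int(v) for v in h[row,300:330,1]])
o=r.get_obs(); print(o["contact_force"],o["moment"],o["gripper_force"])
w=r.grab_frame("wrist"); cv2.imwrite("pics/w7.png",np.hstack([w[100:400,120:520],cv2.resize(f[180:270,260:380],(400,300),interpolation=cv2.INTER_CUBIC)]))
E
```

```text
[ 0.567108   -0.04137883  0.01781167] [-9.44194174  0.7349951   6.73231139] (314, 230, 6, 22)
start (287, 206, 7, 49)
[83, 64, 63, 66, 66, 64, 64, 66, 76, 91, 102, 104, 105, 108, 120, 135, 139, 131, 112, 87, 72, 60, 54, 53, 52, 51, 53, 53, 52, 53] [15, 12, 12, 8, 8, 8, 8, 12, 7, 6, 3, 0, 5, 33, 98, 147, 154, 150, 118, 56, 14, 4, 9, 14, 10, 10, 14, 14, 10, 14]
[158, 155, 143, 121, 102, 91, 87, 87, 90, 99, 104, 105, 104, 104, 112, 131, 140, 139, 127, 110, 104, 109, 112, 112, 112, 112, 112, 113, 112, 112] [19, 20, 20, 21, 20, 20, 21, 18, 11, 8, 2, 2, 0, 10, 59, 123, 151, 154, 139, 88, 25, 12, 9, 9, 11, 11, 9, 11, 11, 11]
[161, 164, 160, 152, 147, 141, 125, 102, 94, 111, 134, 144, 144, 140, 130, 120, 132, 141, 141, 129, 108, 106, 111, 113, 113, 113, 113, 113, 113, 113] [19, 19, 19, 18, 19, 20, 20, 20, 16, 7, 0, 2, 2, 0, 8, 57, 129, 150, 152, 136, 76, 19, 11, 11, 11, 9, 11, 11, 11, 9]
[-5.70516549  0.59606278  2.73258773] [0.08100465 0.88733728 0.06505097] 2.392521444708109
```

View pics/w7.png

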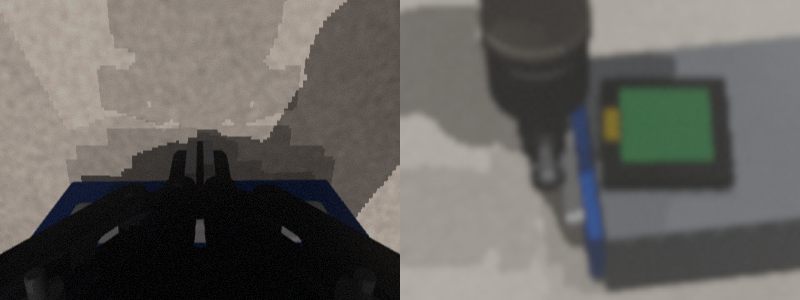

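The picture shows the fingers low in front of the bar, and the drawer front nearly up against the unit. That puts it inside the detent zone, so I'll keep pushing.

Request:
{"fn": "step_arm", "kwargs": {
  "moves": [
    {"rx": 0,"ry": 0,"rz": 0,"dx": -2,"dy": 0,"dz": 0,"gripper": -1},
    {"rx": 0,"ry": 0,"rz": 0,"dx": 0,"dy": 0,"dz": 0,"gripper": -1}
  ]
}}

```text
clock: 12.65
tcp_pos: [0.5684, -0.0414, 0.0176]
orientation: [-0.0, -3.136, -0.001]
contact_force: [-7.7, 0.3, 4.4]
grip_width: -0.0001
gripper_force: 3.6
```

Request:
{"fn": "step_arm", "kwargs": {
  "moves": [
    {"rx": 0,"ry": 0,"rz": 0,"dx": -2,"dy": 0,"dz": 0,"gripper": -1},
    {"rx": 0,"ry": 0,"rz": 0,"dx": 0,"dy": 0,"dz": 0,"gripper": -1}
  ]
}}

```text
clock: 12.9
tcp_pos: [0.5705, -0.0414, 0.0175]
orientation: [-0.001, -3.136, -0.001]
contact_force: [-5.4, 0.8, 1.9]
grip_width: -0.0001
gripper_force: 3.0
```

Request:
{"fn": "step_arm", "kwargs": {
  "moves": [
    {"rx": 0,"ry": 0,"rz": 0,"dx": -2,"dy": 0,"dz": 0,"gripper": -1},
    {"rx": 0,"ry": 0,"rz": 0,"dx": 0,"dy": 0,"dz": 0,"gripper": -1}
  ]
}}

```text
clock: 13.15
tcp_pos: [0.5731, -0.0413, 0.0175]
orientation: [-0.0, -3.137, -0.0]
contact_force: [-4.4, 0.4, 0.1]
grip_width: -0.0001
gripper_force: 2.2
```

```bash
python3 dr.py
```

```text
[ 0.57308975 -0.04132399  0.01751587] [-4.4413737   0.3891283   0.11260593] (317, 232, 4, 19)
start (287, 206, 7, 49)
```

Request:
{"fn": "step_arm", "kwargs": {
  "moves": [
    {"rx": 0,"ry": 0,"rz": 0,"dx": -2,"dy": 0,"dz": 0,"gripper": -1},
    {"rx": 0,"ry": 0,"rz": 0,"dx": 0,"dy": 0,"dz": 0,"gripper": -1}
  ]
}}

```text
clock: 13.45
tcp_pos: [0.5766, -0.0413, 0.0177]
orientation: [-0.0, -3.14, -0.0]
contact_force: [-3.1, 0.2, -2.4]
grip_width: -0.0001
gripper_force: 1.4
```

Request:
{"fn": "step_arm", "kwargs": {
  "moves": [
    {"rx": 0,"ry": 0,"rz": 0,"dx": -2,"dy": 0,"dz": 0,"gripper": -1},
    {"rx": 0,"ry": 0,"rz": 0,"dx": 0,"dy": 0,"dz": 0,"gripper": -1}
  ]
}}

```text
clock: 13.7
tcp_pos: [0.5798, -0.0414, 0.0182]
orientation: [0.0, 3.141, -0.0]
contact_force: [-2.3, 0.5, -1.8]
grip_width: 0.0003
gripper_force: 1.0
```

```bash
python3 dr.py
```

```text
Traceback (most recent call last):
  File "dr.py", line 8, in <module>
    o=r.get_obs(); print(o["tcp_pos"],o["contact_force"],bar())
                                                         ~~~^^
  File "dr.py", line 7, in bar
    c=big(m,(270,190,350,280)); return cv2.boundingRect(c)
  File "h.py", line 11, in big
    return max(c,key=cv2.contourArea)
ValueError: max() iterable argument is empty
```

Request:
{"fn": "step_arm", "kwargs": {
  "moves": [
    {"rx": 0,"ry": 0,"rz": 0,"dx": -2,"dy": 0,"dz": 0,"gripper": -1},
    {"rx": 0,"ry": 0,"rz": 0,"dx": 0,"dy": 0,"dz": 0,"gripper": -1}
  ]
}}

```text
clock: 14.0
tcp_pos: [0.5797, -0.0413, 0.0182]
orientation: [-0.0, -3.138, -0.001]
contact_force: [-7.0, 0.3, 3.4]
grip_width: 0.0002
gripper_force: 3.9
```

Request:
{"fn": "step_arm", "kwargs": {
  "moves": [
    {"rx": 0,"ry": 0,"rz": 0,"dx": -2,"dy": 0,"dz": 0,"gripper": -1},
    {"rx": 0,"ry": 0,"rz": 0,"dx": 0,"dy": 0,"dz": 0,"gripper": -1}
  ]
}}

```text
clock: 14.25
tcp_pos: [0.5796, -0.0414, 0.0179]
orientation: [-0.001, -3.134, -0.001]
contact_force: [-13.1, 0.4, 8.3]
grip_width: 0.0001
gripper_force: 6.6
```

Request:
{"fn": "step_arm", "kwargs": {
  "moves": [
    {"rx": 0,"ry": 0,"rz": 0,"dx": 20,"dy": 0,"dz": 0,"gripper": -1},
    {"rx": 0,"ry": 0,"rz": 0,"dx": 50,"dy": 0,"dz": 0,"gripper": -1},
    {"rx": 0,"ry": 0,"rz": 0,"dx": 60,"dy": 0,"dz": -20,"gripper": -1},
    {"rx": 0,"ry": 0,"rz": 0,"dx": 0,"dy": 0,"dz": -60,"gripper": 1},
    {"rx": 0,"ry": 0,"rz": 0,"dx": 0,"dy": 0,"dz": -60,"gripper": 1},
    {"rx": 0,"ry": 0,"rz": 0,"dx": 0,"dy": -50,"dz": -55,"gripper": 1},
    {"rx": 0,"ry": 0,"rz": 0,"dx": 0,"dy": -50,"dz": 0,"gripper": 1}
  ]
}}

```text
clock: 15.12
tcp_pos: [0.4585, -0.1344, 0.2092]
orientation: [-0.004, 3.129, -0.0]
contact_force: [0.1, 0.1, -0.1]
grip_width: 0.0725
gripper_force: 0.0
```

```bash
python3 - <<'E'
from h import *
from bench import r
o=r.get_obs(); print(o["tcp_pos"],o["contact_force"])
ci=r.camera_info("top"); f=r.grab_frame("top"); cv2.imwrite("pics/t8.png",f); h=cv2.cvtColor(f,cv2.COLOR_BGR2HSV)
for col in(318,345,372):
  print(col,[tuple(map(int,v)) for v in h[204:230,col]])
print([(y,cast(ci,[(345,y)],.072)[0,0].round(4),cast(ci,[(345,y)],.063)[0,0].round(4)) for y in range(208,228,2)])
E
```

```text
[ 0.45845938 -0.13439848  0.20924869] [ 0.13234768  0.080422   -0.08068565]
318 [(105, 10, 103), (105, 10, 102), (105, 10, 103), (105, 10, 103), (105, 10, 103), (105, 10, 98), (111, 21, 84), (109, 42, 67), (113, 15, 68), (18, 14, 92), (18, 22, 116), (19, 23, 123), (20, 24, 126), (20, 24, 127), (20, 24, 127), (20, 24, 128), (18, 25, 132), (21, 24, 138), (21, 25, 143), (23, 23, 144), (19, 25, 145), (21, 25, 143), (18, 23, 143), (21, 23, 142), (19, 25, 143), (19, 25, 143)]
345 [(31, 173, 134), (30, 168, 100), (33, 123, 58), (40, 19, 41), (105, 12, 44), (100, 16, 47), (105, 9, 58), (0, 0, 77), (30, 5, 95), (20, 7, 103), (20, 8, 101), (20, 8, 91), (24, 16, 78), (20, 21, 72), (23, 28, 72), (19, 28, 73), (21, 25, 72), (19, 28, 72), (20, 32, 72), (20, 30, 77), (20, 27, 86), (19, 31, 91), (21, 27, 93), (19, 30, 94), (21, 27, 93), (21, 27, 93)]
372 [(105, 10, 105), (105, 10, 104), (102, 12, 104), (110, 8, 99), (110, 18, 87), (114, 36, 70), (120, 11, 72), (17, 23, 101), (19, 24, 117), (20, 25, 124), (20, 24, 127), (18, 26, 128), (20, 24, 127), (20, 24, 127), (20, 23, 132), (21, 24, 140), (23, 21, 144), (23, 21, 145), (21, 23, 144), (18, 23, 145), (19, 25, 144), (19, 25, 143), (18, 23, 142), (22, 20, 139), (25, 21, 134), (25, 22, 127)]
[(208, np.float64(0.6083), np.float64(0.609)), (210, np.float64(0.6034), np.float64(0.604)), (212, np.float64(0.5985), np.float64(0.5991)), (214, np.float64(0.5936), np.float64(0.5941)), (216, np.float64(0.5887), np.float64(0.5892)), (218, np.float64(0.5838), np.float64(0.5843)), (220, np.float64(0.5789), np.float64(0.5793)), (222, np.float64(0.574), np.float64(0.5744)), (224, np.float64(0.5692), np.float64(0.5695)), (226, np.float64(0.5643), np.float64(0.5645))]
```

Request:
{"fn": "step_arm", "kwargs": {
  "moves": [
    {"rx": 0,"ry": 0,"rz": 0,"dx": -15,"dy": -58,"dz": 0,"gripper": 1},
    {"rx": 0,"ry": 0,"rz": 0,"dx": -15,"dy": -58,"dz": 0,"gripper": 1},
    {"rx": 0,"ry": 0,"rz": 0,"dx": 0,"dy": -52,"dz": 0,"gripper": 1},
    {"rx": 0,"ry": 0,"rz": -7.2,"dx": 0,"dy": 0,"dz": 0,"gripper": 1},
    {"rx": 0,"ry": 0,"rz": -7.2,"dx": 0,"dy": 0,"dz": 0,"gripper": 1},
    {"rx": 0,"ry": 0,"rz": -7.2,"dx": 0,"dy": 0,"dz": 0,"gripper": 1},
    {"rx": 0,"ry": 0,"rz": 0,"dx": 0,"dy": 0,"dz": 0,"gripper": 1}
  ]
}}

```text
clock: 16.05
tcp_pos: [0.4847, -0.3019, 0.2047]
orientation: [-0.586, 3.085, -0.002]
contact_force: [0.0, 0.0, -0.5]
grip_width: 0.0855
gripper_force: 0.0
```

```bash
cat > wb.py <<'E'
# box cover and pad seen from the wrist; prints world rects and offset in tool axes
import sys
from h import *
from bench import r
o=r.get_obs(); ci=r.camera_info("wrist"); w=r.grab_frame("wrist"); h=cv2.cvtColor(w,cv2.COLOR_BGR2HSV)
cv2.imwrite(f"pics/wb{o['clock']:.1f}.png",w)
R=cv2.Rodrigues(np.float64(o["orientation"]))[0]
print(o["tcp_pos"],"psi",np.degrees(np.arctan2(-R[1,0],-R[0,0])), "tilt",R[:,2], o["grip_width"])
col=sys.argv[1]; V=int(sys.argv[2]) if len(sys.argv)>2 else 110
pad=cv2.inRange(h,*( (np.array((20,110,60)),np.array((36,255,255))) if col=="y" else (np.array((100,130,60)),np.array((125,255,255)))))
pc=big(pad); print("pad",rect(ci,pc,.008),cv2.boundingRect(pc))
hull=np.zeros_like(pad); cv2.fillPoly(hull,[cv2.convexHull(pc)],255); hull=cv2.dilate(hull,np.ones((25,25)))
m=cv2.inRange(h,np.array((0,0,V)),np.array((180,60,255)))&hull
n,l,s,c=cv2.connectedComponentsWithStats(m)
for i in range(1,n):
    if s[i,4]>300:
        cc=big((l==i).astype(np.uint8)*255); a=rect(ci,cc,.05); print("comp",s[i].tolist(),a,"tool off mm",(R.T@np.array([*(a[0]/1000-o["tcp_pos"][:2]),0])*1000).round(1))
E
python3 wb.py y
```

```text
[ 0.48472394 -0.30186666  0.2046781 ] psi 21.507601927026677 tilt [ 1.89680954e-03 -7.90951303e-04 -9.99997888e-01] 0.08549694494446111
pad (array([ 479.9, -302. ]), array([149.5,  99.5]), 6.594451904296875) (271, 100, 107, 135)
comp [259, 88, 131, 146, 4722] (array([ 473.6, -304.7]), array([164.7, 121.7]), 6.843210220336914) tool off mm [11.4  1.4 -0. ]
comp [291, 147, 43, 80, 2146] (array([ 492.5, -307.7]), array([90.6, 45.6]), 22.31911849975586) tool off mm [-5.1 -8.3  0. ]
```

Request:
{"fn": "step_arm", "kwargs": {
  "moves": [
    {"rx": 0,"ry": 0,"rz": -0.8,"dx": -3,"dy": -8.3,"dz": 0,"gripper": 1},
    {"rx": 0,"ry": 0,"rz": 0,"dx": 0,"dy": 0,"dz": 45,"gripper": 1},
    {"rx": 0,"ry": 0,"rz": 0,"dx": 0,"dy": 0,"dz": 45,"gripper": 1},
    {"rx": 0,"ry": 0,"rz": 0,"dx": 0,"dy": 0,"dz": 0,"gripper": 1}
  ]
}}

```text
clock: 16.6
tcp_pos: [0.488, -0.307, 0.1114]
orientation: [0.608, -3.077, -0.005]
contact_force: [0.5, 0.5, 0.5]
grip_width: 0.0851
gripper_force: 0.0
```

```bash
sed -i 's/rect(ci,cc,.05)/rect(ci,cc,.058)/' wb.py; python3 wb.py y
```

```text
[ 0.488017   -0.307037    0.11141518] psi 22.35986327171483 tilt [-0.00596814  0.00233063 -0.99997947] 0.08510569356518065
pad (array([ 479.6, -302.2]), array([149.1,  99.5]), 6.5521559715271) (259, 95, 147, 177)
comp [247, 83, 171, 183, 5622] (array([ 469.1, -308.4]), array([143.3, 104.4]), 6.784607410430908) tool off mm [18.   5.9  0.1]
comp [287, 162, 61, 83, 2940] (array([ 479.8, -312.4]), array([65.4, 44.6]), 23.07879066467285) tool off mm [ 9.6 -1.8  0. ]
```

Request:
{"fn": "step_arm", "kwargs": {
  "moves": [
    {"rx": 0,"ry": 0,"rz": 0,"dx": -2,"dy": -2,"dz": 40,"gripper": 1},
    {"rx": 0,"ry": 0,"rz": 0,"dx": 0,"dy": 0,"dz": 20,"gripper": 1},
    {"rx": 0,"ry": 0,"rz": 0,"dx": 0,"dy": 0,"dz": 12,"gripper": 1},
    {"rx": 0,"ry": 0,"rz": 0,"dx": 0,"dy": 0,"dz": 8,"gripper": 1},
    {"rx": 0,"ry": 0,"rz": 0,"dx": 0,"dy": 0,"dz": 0,"gripper": 1}
  ]
}}

```text
clock: 17.27
tcp_pos: [0.4929, -0.3094, 0.0347]
orientation: [-0.61, 3.081, -0.001]
contact_force: [-0.6, 0.2, -0.6]
grip_width: 0.0853
gripper_force: 0.0
```

Request:
{"fn": "step_arm", "kwargs": {
  "moves": [
    {"rx": 0,"ry": 0,"rz": 0,"dx": 1,"dy": 0,"dz": 5,"gripper": 1},
    {"rx": 0,"ry": 0,"rz": 0,"dx": 0,"dy": 0,"dz": 0,"gripper": -1},
    {"rx": 0,"ry": 0,"rz": 0,"dx": 0,"dy": 0,"dz": 0,"gripper": -1},
    {"rx": 0,"ry": 0,"rz": 0,"dx": 0,"dy": 0,"dz": 0,"gripper": -1},
    {"rx": 0,"ry": 0,"rz": 0,"dx": 0,"dy": 0,"dz": 0,"gripper": -1},
    {"rx": 0,"ry": 0,"rz": 0,"dx": 0,"dy": 0,"dz": 0,"gripper": -1}
  ],
  "grip_force": 40
}}

```text
clock: 18.02
tcp_pos: [0.4917, -0.3095, 0.0295]
orientation: [-0.61, 3.081, 0.0]
contact_force: [-1.0, 2.0, 5.4]
grip_width: 0.045
gripper_force: 42.5
```

Request:
{"fn": "step_arm", "kwargs": {
  "moves": [
    {"rx": 0,"ry": 0,"rz": 0,"dx": 0,"dy": 0,"dz": -5,"gripper": -1},
    {"rx": 0,"ry": 0,"rz": 0,"dx": 0,"dy": 0,"dz": -10,"gripper": -1},
    {"rx": 0,"ry": 0,"rz": 0,"dx": 0,"dy": 0,"dz": -10,"gripper": -1},
    {"rx": 0,"ry": 0,"rz": 0,"dx": 0,"dy": 0,"dz": -10,"gripper": -1},
    {"rx": 0,"ry": 0,"rz": 0,"dx": 0,"dy": 0,"dz": -10,"gripper": -1},
    {"rx": 0,"ry": 0,"rz": 0,"dx": 0,"dy": 0,"dz": 0,"gripper": -1},
    {"rx": 0,"ry": 0,"rz": 0,"dx": 0,"dy": 0,"dz": 0,"gripper": -1}
  ]
}}

```text
clock: 18.9
tcp_pos: [0.4914, -0.3093, 0.0741]
orientation: [0.61, -3.082, -0.0]
contact_force: [-0.5, -0.0, -2.1]
grip_width: 0.0453
gripper_force: 41.8
```

```bash
cat > wt.py <<'E'
from h import *
from bench import r
F=[]
for i in range(6):
    o=r.get_obs(); F.append([*o["contact_force"],*o["moment"],o["tau"][1],o["tau"][3]]); r.grab_frame("side")
print(o["clock"],o["tcp_pos"],o["grip_width"],o["gripper_force"]); F=np.array(F); print(F.mean(0).round(2),F.std(0).round(2))
E
python3 wt.py; python3 wb.py y | tail -4
```

```text
19.15 [ 0.49130809 -0.30940088  0.07384382] 0.0448998055214984 41.75684541463852
[-2.300e-01 -4.000e-02 -2.860e+00  1.000e-02 -1.000e-02  1.000e-02
 -5.392e+01 -2.133e+01] [0.46 0.21 0.7  0.02 0.03 0.03 0.16 0.09]
[ 0.49135544 -0.30939118  0.0738888 ] psi 22.393628435893707 tilt [-5.38806716e-04  2.36378558e-04 -9.99999827e-01] 0.04546367581864013
pad (array([ 458. , -304.8]), array([105.7,  99.3]), 6.5934882164001465) (277, 89, 149, 162)
comp [265, 77, 173, 166, 5444] (array([ 440.9, -312.8]), array([95.8, 81. ]), -83.16957902908325) tool off mm [47.9 16.1  0. ]
comp [272, 187, 98, 73, 3548] (array([ 466.4, -307.5]), array([75.1, 38.6]), 73.17961120605469) tool off mm [22.4 11.3  0. ]
```

Request:
{"fn": "step_arm", "kwargs": {
  "moves": [
    {"rx": 0,"ry": 0,"rz": 0,"dx": 0,"dy": 0,"dz": 12,"gripper": -1},
    {"rx": 0,"ry": 0,"rz": 0,"dx": 0,"dy": 0,"dz": 12,"gripper": -1},
    {"rx": 0,"ry": 0,"rz": 0,"dx": 0,"dy": 0,"dz": 10,"gripper": -1},
    {"rx": 0,"ry": 0,"rz": 0,"dx": 0,"dy": 0,"dz": 5,"gripper": -1},
    {"rx": 0,"ry": 0,"rz": 0,"dx": 0,"dy": 0,"dz": 3,"gripper": -1},
    {"rx": 0,"ry": 0,"rz": 0,"dx": 0,"dy": 0,"dz": 0,"gripper": -1}
  ]
}}

```text
clock: 20.0
tcp_pos: [0.4915, -0.3095, 0.0321]
orientation: [0.61, -3.082, -0.0]
contact_force: [0.2, -0.4, -2.5]
grip_width: 0.0447
gripper_force: 41.7
```

Request:
{"fn": "step_arm", "kwargs": {
  "moves": [
    {"rx": 0,"ry": 0,"rz": 0,"dx": 0,"dy": 0,"dz": 1.5,"gripper": -1},
    {"rx": 0,"ry": 0,"rz": 0,"dx": 0,"dy": 0,"dz": 0,"gripper": -1}
  ]
}}

```text
clock: 20.25
tcp_pos: [0.4916, -0.3095, 0.0309]
orientation: [-0.61, 3.082, -0.0]
contact_force: [-0.1, -0.7, -1.8]
grip_width: 0.0454
gripper_force: 41.7
```

Request:
{"fn": "step_arm", "kwargs": {
  "moves": [
    {"rx": 0,"ry": 0,"rz": 0,"dx": 0,"dy": 0,"dz": 1,"gripper": -1},
    {"rx": 0,"ry": 0,"rz": 0,"dx": 0,"dy": 0,"dz": 0,"gripper": -1}
  ]
}}

```text
clock: 20.5
tcp_pos: [0.4915, -0.3095, 0.0297]
orientation: [-0.61, 3.082, 0.0]
contact_force: [0.5, -0.4, -1.9]
grip_width: 0.0453
gripper_force: 41.7
```

Request:
{"fn": "step_arm", "kwargs": {
  "moves": [
    {"rx": 0,"ry": 0,"rz": 0,"dx": 0,"dy": 0,"dz": 1,"gripper": -1},
    {"rx": 0,"ry": 0,"rz": 0,"dx": 0,"dy": 0,"dz": 0,"gripper": -1}
  ]
}}

```text
clock: 20.75
tcp_pos: [0.4916, -0.3095, 0.0295]
orientation: [-0.61, 3.082, 0.001]
contact_force: [-3.7, 2.7, 6.8]
grip_width: 0.0454
gripper_force: 42.7
```

Down on the pad. Next I'll release, rise, and check the placement.

Request:
{"fn": "step_arm", "kwargs": {
  "moves": [
    {"rx": 0,"ry": 0,"rz": 0,"dx": 0,"dy": 0,"dz": -0.8,"gripper": -1},
    {"rx": 0,"ry": 0,"rz": 0,"dx": 0,"dy": 0,"dz": 0,"gripper": 1},
    {"rx": 0,"ry": 0,"rz": 0,"dx": 0,"dy": 0,"dz": 0,"gripper": 1},
    {"rx": 0,"ry": 0,"rz": 0,"dx": 0,"dy": 0,"dz": 0,"gripper": 1},
    {"rx": 0,"ry": 0,"rz": 0,"dx": 0,"dy": 0,"dz": 0,"gripper": 1},
    {"rx": 0,"ry": 0,"rz": 0,"dx": 0,"dy": 0,"dz": 0,"gripper": 1},
    {"rx": 0,"ry": 0,"rz": 0,"dx": 0,"dy": 0,"dz": -20,"gripper": 1},
    {"rx": 0,"ry": 0,"rz": 0,"dx": 0,"dy": 0,"dz": -50,"gripper": 1},
    {"rx": 0,"ry": 0,"rz": 0,"dx": 0,"dy": 0,"dz": -50,"gripper": 1},
    {"rx": 0,"ry": 0,"rz": 0,"dx": 0,"dy": 0,"dz": -50,"gripper": 1},
    {"rx": 0,"ry": 0,"rz": 0,"dx": 0,"dy": 0,"dz": 0,"gripper": 1}
  ]
}}

```text
clock: 22.12
tcp_pos: [0.4939, -0.3114, 0.2053]
orientation: [-0.607, 3.074, -0.009]
contact_force: [0.7, -0.4, -0.5]
grip_width: 0.0853
gripper_force: 0.0
```

```bash
python3 wb.py y; python3 wt.py
```

```text
[ 0.49386168 -0.31137072  0.20525543] psi 22.355354114947882 tilt [ 0.00895885 -0.00376169 -0.99995279] 0.08534222573154558
pad (array([ 479.8, -302. ]), array([149.5,  99.5]), 6.689228057861328) (280, 94, 111, 137)
comp [294, 82, 109, 138, 3083] (array([ 455.9, -307.6]), array([126.7, 115.7]), 7.6298933029174805) tool off mm [33.7 17.9 -0.4]
comp [268, 106, 37, 120, 1598] (array([ 492.7, -355.2]), array([132.6,  23.9]), 11.675824165344238) tool off mm [ 17.7 -40.1   0.2]
comp [302, 142, 43, 80, 2281] (array([ 491.4, -309.8]), array([87.7, 44.8]), 22.406723022460938) tool off mm [ 1.7  2.4 -0. ]
22.425 [ 0.4907582  -0.30901487  0.1983506 ] 0.08523008850132394 0.0
[-3.800e-01  2.700e-01 -3.600e-01  1.000e-02  1.000e-02 -1.000e-02
 -4.788e+01 -2.657e+01] [0.55 0.25 0.37 0.04 0.04 0.03 0.5  0.51]
```

Request:
{"fn": "step_arm", "kwargs": {
  "moves": [
    {"rx": 0,"ry": 0,"rz": 7.4,"dx": 0,"dy": 0,"dz": 0,"gripper": 1},
    {"rx": 0,"ry": 0,"rz": 0,"dx": -15,"dy": 47.5,"dz": 0,"gripper": 1},
    {"rx": 0,"ry": 0,"rz": 0,"dx": -15,"dy": 47.5,"dz": 0,"gripper": 1},
    {"rx": 0,"ry": 0,"rz": 0,"dx": -15,"dy": 47.5,"dz": 0,"gripper": 1},
    {"rx": 0,"ry": 0,"rz": 0,"dx": -15,"dy": 47.5,"dz": 0,"gripper": 1},
    {"rx": 0,"ry": 0,"rz": 0,"dx": -15,"dy": 47.5,"dz": 0,"gripper": 1},
    {"rx": 0,"ry": 0,"rz": 0,"dx": -15,"dy": 47.5,"dz": 0,"gripper": 1},
    {"rx": 0,"ry": 0,"rz": 0,"dx": -15,"dy": 47.5,"dz": 0,"gripper": 1},
    {"rx": 0,"ry": 0,"rz": 0,"dx": -15,"dy": 47.5,"dz": 0,"gripper": 1},
    {"rx": 0,"ry": 0,"rz": 0,"dx": -15,"dy": 47.5,"dz": 0,"gripper": 1},
    {"rx": 0,"ry": 0,"rz": 0,"dx": -15,"dy": 47.5,"dz": 0,"gripper": 1},
    {"rx": 0,"ry": 0,"rz": 0,"dx": -15,"dy": 47.5,"dz": 0,"gripper": 1},
    {"rx": 0,"ry": 0,"rz": 0,"dx": -15,"dy": 47.5,"dz": 0,"gripper": 1},
    {"rx": 0,"ry": 0,"rz": 0,"dx": 0,"dy": 0,"dz": 0,"gripper": 1},
    {"rx": 0,"ry": 0,"rz": 0,"dx": 0,"dy": 0,"dz": 0,"gripper": 1}
  ]
}}

```text
clock: 24.35
tcp_pos: [0.5177, 0.2868, 0.1986]
orientation: [0.409, -3.113, 0.002]
contact_force: [-0.2, -0.6, -0.4]
grip_width: 0.0853
gripper_force: 0.0
```

```bash
python3 wb.py b 130
```

```text
[0.51771133 0.28682061 0.19858795] psi 14.986028298733986 tilt [-0.00124657 -0.00165003 -0.99999786] 0.08534134760606561
pad (array([501. , 319.2]), array([147.8,  27.2]), 16.086162567138672) (338, 107, 22, 121)
comp [346, 95, 26, 117, 1293] (array([474.8, 319.6]), array([121. ,  22.2]), 21.50372314453125) tool off mm [33.  42.8 -0. ]
```

```bash
sed -i 's/(100,130,60)/(100,130,25)/' wb.py; for v in 60 80 100; do echo $v; python3 wb.py b $v|tail -n +2; done; python3 - <<'E'
import cv2,glob
w=cv2.imread(sorted(glob.glob("pics/wb24*"))[0]); h=cv2.cvtColor(w,cv2.COLOR_BGR2HSV)
for row in(150,180,200): print(row,[tuple(map(int,h[row,c])) for c in range(270,370,5)])
E
```

```text
60
pad (array([513.1, 283.4]), array([148.3,  98.6]), 18.480762481689453) (273, 107, 88, 124)
comp [261, 95, 112, 148, 7961] (array([504.9, 280.8]), array([154.9, 112.1]), 18.047067642211914) tool off mm [14.  -1.7  0. ]
80
pad (array([447.2, 635.3]), array([212.2,  81.8]), 33.40792465209961) (572, 97, 68, 160)
comp [560, 85, 80, 184, 3432] (array([451. , 576.2]), array([212.9,  83.6]), 33.40793991088867) tool off mm [ -9.6 297.9  -0.3]
100
pad (array([446.3, 635.7]), array([214.3,  80.9]), 33.4228515625) (573, 95, 67, 162)
comp [561, 83, 79, 151, 2340] (array([420.6, 550.4]), array([159.4,  20. ]), -0.13025665283203125) tool off mm [ 2.660e+01  2.807e+02 -2.000e-01]
comp [570, 241, 70, 28, 859] (array([514.4, 622.6]), array([95.4, 19.7]), 89.91960906982422) tool off mm [-8.260e+01  3.265e+02 -3.000e-01]
150 [(13, 30, 153), (13, 33, 124), (111, 157, 70), (111, 170, 69), (113, 151, 59), (109, 149, 60), (23, 25, 92), (8, 12, 86), (15, 22, 94), (21, 27, 93), (24, 28, 92), (20, 17, 89), (37, 25, 92), (17, 23, 79), (113, 33, 62), (110, 162, 71), (111, 183, 113), (110, 187, 132), (15, 34, 150), (18, 32, 159)]
180 [(11, 34, 142), (14, 34, 148), (110, 178, 112), (114, 160, 70), (112, 159, 64), (112, 173, 56), (24, 28, 91), (23, 24, 95), (140, 26, 29), (113, 89, 23), (120, 35, 22), (80, 27, 28), (30, 22, 94), (19, 38, 93), (114, 134, 63), (112, 172, 74), (113, 170, 72), (111, 166, 72), (113, 43, 101), (16, 21, 157)]
200 [(13, 26, 140), (15, 32, 142), (20, 30, 155), (112, 183, 121), (111, 178, 126), (114, 145, 65), (22, 34, 83), (30, 14, 72), (19, 64, 32), (25, 61, 25), (0, 9, 28), (33, 91, 28), (17, 19, 95), (25, 17, 90), (114, 159, 77), (112, 172, 74), (108, 171, 70), (111, 161, 68), (111, 132, 62), (15, 34, 152)]
```

```bash
python3 - <<'E'
from h import *
from bench import r
o=r.get_obs(); ci=r.camera_info("wrist"); w=r.grab_frame("wrist"); h=cv2.cvtColor(w,cv2.COLOR_BGR2HSV)
R=cv2.Rodrigues(np.float64(o["orientation"]))[0]
pc=big(cv2.inRange(h,np.array((100,110,25)),np.array((125,255,255))),(230,80,400,260)); print(rect(ci,pc,.008))
hull=np.zeros(w.shape[:2],np.uint8); cv2.fillPoly(hull,[cv2.convexHull(pc)],255); hull=cv2.erode(hull,np.ones((5,5)))
m=cv2.inRange(h,np.array((0,0,60)),np.array((180,70,255)))&hull
cc=big(m); a=rect(ci,cc,.058); print(cv2.boundingRect(cc),a,(R.T@np.array([*(a[0]/1000-o["tcp_pos"][:2]),0])*1000).round(1))
E
```

```text
(array([513.2, 283.5]), array([148.5,  98.9]), 18.626708984375)
(296, 147, 45, 81) (array([520.7, 284.3]), array([88.2, 45.5]), 14.534395217895508) [-1.9 -2.4  0. ]
```

Request:
{"fn": "step_arm", "kwargs": {
  "moves": [
    {"rx": 0,"ry": 0,"rz": 0.4,"dx": -2,"dy": -2.4,"dz": 0,"gripper": 1},
    {"rx": 0,"ry": 0,"rz": 0,"dx": 0,"dy": 0,"dz": 45,"gripper": 1},
    {"rx": 0,"ry": 0,"rz": 0,"dx": 0,"dy": 0,"dz": 45,"gripper": 1},
    {"rx": 0,"ry": 0,"rz": 0,"dx": 0,"dy": 0,"dz": 30,"gripper": 1},
    {"rx": 0,"ry": 0,"rz": 0,"dx": 0,"dy": 0,"dz": 20,"gripper": 1},
    {"rx": 0,"ry": 0,"rz": 0,"dx": 0,"dy": 0,"dz": 14,"gripper": 1},
    {"rx": 0,"ry": 0,"rz": 0,"dx": 0,"dy": 0,"dz": 10,"gripper": 1},
    {"rx": 0,"ry": 0,"rz": 0,"dx": 0,"dy": 0,"dz": 5,"gripper": 1},
    {"rx": 0,"ry": 0,"rz": 0,"dx": 0,"dy": 0,"dz": 0,"gripper": 1}
  ]
}}

```text
clock: 25.72
tcp_pos: [0.5206, 0.2859, 0.0306]
orientation: [-0.399, 3.116, 0.0]
contact_force: [-0.6, 0.5, 0.1]
grip_width: 0.085
gripper_force: 0.0
```

Request:
{"fn": "step_arm", "kwargs": {
  "moves": [
    {"rx": 0,"ry": 0,"rz": 0,"dx": 0,"dy": 0,"dz": 0,"gripper": -1},
    {"rx": 0,"ry": 0,"rz": 0,"dx": 0,"dy": 0,"dz": 0,"gripper": -1},
    {"rx": 0,"ry": 0,"rz": 0,"dx": 0,"dy": 0,"dz": 0,"gripper": -1},
    {"rx": 0,"ry": 0,"rz": 0,"dx": 0,"dy": 0,"dz": 0,"gripper": -1},
    {"rx": 0,"ry": 0,"rz": 0,"dx": 0,"dy": 0,"dz": 0,"gripper": -1}
  ],
  "grip_force": 60
}}

```text
clock: 26.35
tcp_pos: [0.5211, 0.286, 0.0313]
orientation: [-0.399, 3.115, 0.001]
contact_force: [-1.1, -0.4, 5.4]
grip_width: 0.0446
gripper_force: 63.4
```

Request:
{"fn": "step_arm", "kwargs": {
  "moves": [
    {"rx": 0,"ry": 0,"rz": 0,"dx": 0,"dy": 0,"dz": -5,"gripper": -1},
    {"rx": 0,"ry": 0,"rz": 0,"dx": 0,"dy": 0,"dz": -10,"gripper": -1},
    {"rx": 0,"ry": 0,"rz": 0,"dx": 0,"dy": 0,"dz": -10,"gripper": -1},
    {"rx": 0,"ry": 0,"rz": 0,"dx": 0,"dy": 0,"dz": -10,"gripper": -1},
    {"rx": 0,"ry": 0,"rz": 0,"dx": 0,"dy": 0,"dz": -10,"gripper": -1},
    {"rx": 0,"ry": 0,"rz": 0,"dx": 0,"dy": 0,"dz": 0,"gripper": -1},
    {"rx": 0,"ry": 0,"rz": 0,"dx": 0,"dy": 0,"dz": 0,"gripper": -1}
  ]
}}

```text
clock: 27.22
tcp_pos: [0.5203, 0.2858, 0.0754]
orientation: [0.399, -3.116, 0.0]
contact_force: [-0.0, -0.1, -4.5]
grip_width: 0.0448
gripper_force: 62.4
```

```bash
python3 wt.py
```

```text
27.475 [0.5202856  0.28571302 0.07511434] 0.04476816667351901 62.376021444797516
[ 1.200e-01  3.100e-01 -4.440e+00 -0.000e+00  2.000e-02  0.000e+00
 -5.751e+01 -2.269e+01] [0.28 0.39 0.58 0.03 0.03 0.03 0.18 0.11]
```

Blue weighs about 4.1–4.4 N against about 2.5 N for yellow, so the blue box is the loaded one. I'll carry it to the window.

Request:
{"fn": "step_arm", "kwargs": {
  "moves": [
    {"rx": 0,"ry": 0,"rz": 0,"dx": 0,"dy": 0,"dz": -20,"gripper": -1},
    {"rx": 0,"ry": 0,"rz": 0,"dx": 0,"dy": 0,"dz": -40,"gripper": -1},
    {"rx": 0,"ry": 0,"rz": 0,"dx": 0,"dy": 0,"dz": -40,"gripper": -1},
    {"rx": 0,"ry": 0,"rz": 0,"dx": 0,"dy": 0,"dz": -35,"gripper": -1},
    {"rx": 0,"ry": 0,"rz": 0,"dx": 0,"dy": 0,"dz": -15,"gripper": -1},
    {"rx": 0,"ry": 0,"rz": 0,"dx": -3,"dy": -20,"dz": 0,"gripper": -1},
    {"rx": 0,"ry": 0,"rz": 0,"dx": -6,"dy": -40,"dz": 0,"gripper": -1},
    {"rx": 0,"ry": 0,"rz": 0,"dx": -6,"dy": -40,"dz": 0,"gripper": -1},
    {"rx": 0,"ry": 0,"rz": 0,"dx": -6,"dy": -40,"dz": 0,"gripper": -1},
    {"rx": 0,"ry": 0,"rz": 0,"dx": -6,"dy": -40,"dz": 0,"gripper": -1},
    {"rx": 0,"ry": 0,"rz": 0,"dx": -6,"dy": -40,"dz": 0,"gripper": -1},
    {"rx": 0,"ry": 0,"rz": 0,"dx": -6,"dy": -40,"dz": 0,"gripper": -1},
    {"rx": 0,"ry": 0,"rz": 0,"dx": -6,"dy": -40,"dz": 0,"gripper": -1},
    {"rx": 0,"ry": 0,"rz": 0,"dx": -5,"dy": -36,"dz": 0,"gripper": -1},
    {"rx": 0,"ry": 0,"rz": 0,"dx": -3,"dy": -20,"dz": 0,"gripper": -1},
    {"rx": 0,"ry": 0,"rz": 0,"dx": 0,"dy": 0,"dz": 0,"gripper": -1},
    {"rx": 0,"ry": 0,"rz": 0,"dx": 0,"dy": 0,"dz": 0,"gripper": -1},
    {"rx": 0,"ry": 0,"rz": 0,"dx": 0,"dy": 0,"dz": 0,"gripper": -1},
    {"rx": 0,"ry": 0,"rz": 0,"dx": 0,"dy": 0,"dz": 0,"gripper": -1}
  ]
}}

```text
clock: 29.9
tcp_pos: [0.6614, -0.0441, 0.2256]
orientation: [-0.402, 3.116, 0.001]
contact_force: [-0.6, -0.6, -3.8]
grip_width: 0.0443
gripper_force: 62.7
```

```bash
python3 wt.py; python3 - <<'E'
from h import *
from bench import r
f=r.grab_frame("top"); h=cv2.cvtColor(f,cv2.COLOR_BGR2HSV); ci=r.camera_info("top")
c=big(cv2.inRange(h,np.array((22,120,60)),np.array((35,255,255))),(410,215,480,300)); print(rect(ci,c,.008))
s=r.grab_frame("side"); d=cv2.absdiff(s,cv2.imread("pics/side0.png")).sum(2)
print("bin,driver,plug,yellow diff",d[120:150,320:356].mean(),d[298:318,344:422].mean(),d[333:352,344:376].mean(),d[310:360,243:312].mean())
E
```

```text
30.15 [ 0.6614782  -0.04509379  0.22558629] 0.04444178512074765 62.70640343427658
[-4.700e-01  5.000e-02 -3.930e+00  1.000e-02  0.000e+00  0.000e+00
 -5.918e+01 -2.950e+01] [0.67 0.4  0.47 0.04 0.01 0.04 0.05 0.02]
(array([ 478.8, -299.5]), array([147.7,  98. ]), 6.381929397583008)
bin,driver,plug,yellow diff 78.31388888888888 10.236538461538462 15.085526315789474 21.62695652173913
```

```bash
python3 -c "
from bench import r
print(r.get_obs()['qvel'].round(3)); print(r.hand_in())"
```

```text
[-0.     0.001  0.002 -0.    -0.001  0.001 -0.001]
the job is handed in; nothing more can be done
None
```

The job is handed in, but hand-in returned no verdict. The drawer is at its stop, the lighter yellow box (about 2.5 N) is back on its pad, and the heavier blue box (about 4.2 N) is held still and level about 10 cm above the window.

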